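Turn the latch wheel to drop-empty the box of plywood cut-outs

TASK

Empty the drop-bottom box of plywood fir-tree cut-outs into the tray below it: turn the round latch wheel beside it (too wide to grip, so push it round at its edge, without forcing it) until its notch faces the tongue of the hinged floor, so that the floor swings down and the cut-outs fall into the tray. Leave the wheel with its notch squarely facing the tongue's place, so that the floor can be swung shut again. Do not touch the floor or the cut-outs, and leave the paint bottle, paint jar and brush where they are.

Things in the scene. Friction and masses are not known exactly. Their poses are not given: they have to be found in the camera images.
- stand: fixed plywood stand that carries the drop-bottom box, the latch wheel beside it and the tray under the box. Origin: on the table under the wheel's upright axis; x points level from the wheel's axis to the middle of the box, z up. All stand coordinates below are in this frame, in mm. A steel post 40 mm across under the wheel carries it
- wheel_top (a point): centre of the latch wheel's top face (stand 0, 0, 210). The wheel is a flat plywood disc, radius 80 mm, 18 thick, underside at z = 192, with a bolt head 24 across and 8 high at its centre. The rim is smooth apart from one notch 17 deep, 40 wide at its bottom and 55 at the rim. Nothing stands around its rim up to 60 mm out at this height, but for the tongue and box on the +x side
- wheel (a joint): angle of the latch wheel in rad, growing counter-clockwise seen from above; at 0 or a whole turn (6.28) the notch points along stand x, squarely at the tongue; the floor comes free within about 0.07 rad of that. It turns endlessly, stays where left, and resists with 3 to 4 N at the rim: a light touch slips, so press the rim with 10 to 15 N while pushing it along
- wheel_notch (a point): point in the middle of the wheel's notch, 73 mm from the wheel's axis, at the height of the wheel's top; it turns with the wheel
- box_top (a point): centre of the box's open mouth (stand 154, 0, 262). Box walls 8 mm thick, outside x 86 to 222, y -70 to 70, z 220 to 262. Four posts stand outside its corners: x 88 to 104 and 206 to 222, |y| 70 to 84, from the table to z = 262
- tray (a point): centre of the tray's inner floor (stand 137, 0, 12). Inside: x 37 to 237, |y| under 80, wall tops at z = 97
- floor: the box's hinged plywood floor, 8 mm thick, level when shut; origin at its hinge, at the box's end far from the wheel (stand 214, 0, 214.5). It tips by up to 1.45 rad, its wheel end going down, and falls by its own weight when the tongue is freed
- tongue_tip (a point): middle of the top edge at the free end of the floor's tongue, a strip 34 mm wide and 8 mm thick that juts out under the box's wall towards the wheel and, while shut, lies 14 mm over the wheel's rim
- tree0: loose plywood fir-tree cut-out lying flat in the box, 94 mm long, 34 wide, 12 thick; origin under its middle, x along it to the tree's top
- tree1: the same, 85 mm long, 31 wide, 12 thick
- tree2: the same, 102 mm long, 34 wide, 12 thick
- paint_bottle: blue plastic paint bottle standing upright beyond the box, 64 mm across, 170 high; origin under its middle; to be left alone
- paint_jar: grey paint jar with white lid, 72 mm across, 85 high; origin under its middle; to be left alone
- brush: flat paint brush, 200 mm long, lying on the table; origin on the table under its middle; to be left alone
Mind the look-alikes: they are no part of the job. What is shaped like the tree0 but turquoise is not meant. Leave any green look-alike of the tree2 alone.

How it is judged (in metres and radians):
At the end, for the whole second after the job is handed in: the wheel's notch faces the tongue's place within 6.5 mm sideways (about 5 degrees), the floor hangs open by more than 1.1 rad, and all three cut-outs lie at rest inside the tray (inside its walls, origins below 90 mm) (x of wheel_notch in the frame of stand above 0.05 m and y of wheel_notch in the frame of stand between -0.0065 and 0.0065 m and angle between floor's own z axis and vertical above 1.1 rad and x of tree0 in the frame of stand between 0.03 and 0.245 m and y of tree0 in the frame of stand between -0.085 and 0.085 m and height (world z) of each of tree0, tree1, tree2 below 0.09 m and linear speed of each of tree0, tree1, tree2 below 0.03 m/s and x of tree1 in the frame of stand between 0.03 and 0.245 m and y of tree1 in the frame of stand between -0.085 and 0.085 m and x of tree2 in the frame of stand between 0.03 and 0.245 m and y of tree2 in the frame of stand between -0.085 and 0.085 m); the robot touches nothing.
It fails at once if the floor is touched by the fingers (contact force between the fingers and floor above 1 N).
It fails at once if a cut-out is touched by the fingers (contact force between the fingers and tree0 above 0.5 N or contact force between the fingers and tree1 above 0.5 N or contact force between the fingers and tree2 above 0.5 N).
It fails at once if the wheel, floor or stand is struck or forced with more than 60 N (contact force between the fingers and stand above 60 N).
It fails at once if the paint bottle, jar or brush is moved by more than 25 mm (distance of any of paint_bottle, paint_jar, brush from where it was at the start of the episode above 0.025 m).
It also fails if it takes over 51 s, if anything falls off the work surface, if the arm or the gripper's body presses on something with over 40 N, if the wrist force passes 120 N, or if a joint passes its speed limit or range.

ROBOT

A 7-joint arm with a two-finger parallel gripper is mounted at the origin on the work surface. World frame = base frame: x ahead of the robot, y to its left, z up, the work surface at z = 0. Lengths are in mm, angles in rad, forces in N, time in s.
With the tool pointing down it reaches from about 400 to 875 mm from the base axis. Payload 19.3 kg.
Tool frame: the origin (TCP) lies on the centre line of the jaws, within the pads' length; the fingertips stand 17 mm ahead of it and the grasp point (between the pads) lies 2 mm behind it; z points along the fingers, x is the direction in which the jaws open and shut, and the axes are right-handed (so a half turn about z gives the same grasp; the last joint's range is limited). The gripper opens to 85 mm and grips with 20 to 120 N. Pads are 22 mm wide; open, the fingers measure 114 mm over their backs; the gripper's body (76 mm by 85 mm) begins 54 mm behind the grasp point. The pads swing forward as they close: fully open they stand 13 mm farther back than shut.
Start: joints at [1.074, 0.521, -0.036, 1.599, 0.021, 1.021, -0.113], TCP at [258.697, -568.938, 248.291] pointing down, gripper open.
Joint ranges: [-2.91, 2.91], [-0.3, 2.13], [-1.5, 1.42], [0.17, 2.43], [-1.26, 4.41], [0.16, 1.93], [-2.52, 2.52]. Speed limits (rad/s): [1.89, 1.89, 2.39, 2.39, 3.01, 3.01, 3.01].

INTERFACE

Orientations are given as [roll, pitch, yaw] about the fixed x, y, z axes, in that order (R = Rz(yaw) Ry(pitch) Rx(roll)).
In Python, from rig import ctrl gives the robot as it stands.
- The arm moves only by the tool move_arm, never from a script. Its argument "increments" is a list of rows, each a list of 5 numbers: the opening, from 0 (shut) to 1 (fully open), then the shift along the world's x, y, z in cm, then the turn about the world's z in rad. A call has exactly 5 rows; each row is the pose to reach, as a shift and turn from the pose commanded when the call began; what a row does not reach only later rows make up. A row lasts 1/12 s, in which the tool goes at most 41.7 mm and 7.16 degrees, less where a joint would pass 70% of its speed; a pose out of reach is approached as far as the arm can. A call with a gripper value outside its range is refused whole. The fingers move at their own pace and stop on an object; the grip force is fixed at half the most. Time passes only in rows, so rows that repeat a pose let the fingers close, or fill a call up. It gives the time, the measured TCP pose, the force and the opening at its end, in the units of the state.
- ctrl.observe(): the state, without advancing time (a new reading comes with each control period).
- ctrl.camera(name): name is "side" or "top" or "wrist"; returns the picture (384x512x3 uint8, red, green, blue); there is no depth.
- ctrl.camera_params(name): a dict with "K" (3x3 intrinsics, pixels), "position" and "rotation" of the camera in the world. Camera axes: x right, y up, looking along -z (the intrinsics and any distortion apply to the point x, -y, -z); pixel columns grow to the right and rows downward; lengths in mm; the calibration is good to about 2 mm. A picture is of the moment at which its call begins: read the wrist's pose just before it. camera_params takes no time and is no camera call; for the wrist camera it gives the pose at the moment of the call.
- ctrl.finish_job(): hands the job in, once; it reports no verdict.
Trained networks look in the newest picture that a camera, given by its name, has taken for a name from the list of things; names that differ only in an ending like _2 or _b are one class to them, and where a whole thing is asked for, a point or a joint stands for the part that bears it (a point fixed in the world has none). Each returns a list of dicts, best first, with "p" (0 to 1); they miss things now and then, are a little off and sometimes report something else, mostly with a low value. They report only what shows in the picture. A call takes as long as a camera call. They do not tell look-alikes from the thing itself.
- ctrl.recognise(camera, label): "xyz" ([x, y, z] in mm, in world coordinates, good to about 4 mm: the middle of the surface that is visible of it).
- ctrl.cut_out(camera, label): "pixels" (384x512 bool, what is visible of it).
- ctrl.mark_of(camera, label): "xyz" ([x, y, z] in mm, in world coordinates, good to about 4 mm: a listed point, or the origin of a listed thing).
The state is a dict: "time_s": time; "qpos": joint angles; "qd": joint speeds; "joint_torque": joint torques, N m; "eef_pos": TCP position; "orientation": TCP orientation; "force": force on the tool from outside, world axes, zero at the start; "wrist_torque": the same for the moment, N m; "opening": opening from 0.0 (shut) to 1.0 (fully open).
Only numpy, scipy, OpenCV 4.12 (cv2) and the standard library are available. Lean on these libraries where they do the work, as an engineer would, in place of code of your own. Each camera call takes 0.05 s, during which the arm holds its last target.

## Working session

There is one attempt and no reset: what is moved stays moved. The work goes in short steps, Python scripts to look and compute and a tool call to move; the robot and the scene stay as the last step left them, time stands still between calls to the robot, and variables do not carry over. Pictures are saved under pics/ and viewed, and the job is handed in when it is done.

Besides the shell and the picture viewer there is one more tool, called after "Emit:" as name(argument=value, ...) on one line, values as JSON. move_arm: Moves the arm, as the interface text tells. Its arguments: {"type":"object","properties":{"increments":{"type":"array"}},"required":["increments"]}

```bash
ls; mkdir -p pics; python3 - <<'E'
from rig import ctrl
import cv2
s=ctrl.observe();print(s['time_s'],s['eef_pos'],s['orientation'],s['opening'],s['force'])
for c in ['side','top','wrist']:
    im=ctrl.camera(c);cv2.imwrite(f'pics/a_{c}.png',im[:,:,::-1])
    p=ctrl.camera_params(c);print(c,p['position'])
    for l in ['wheel_top','wheel_notch','box_top','tongue_tip','tray','stand','paint_bottle','paint_jar','brush']:
        try:
            r=ctrl.mark_of(c,l);print(l,[(x['p'],x['xyz']) for x in r[:2]])
        except Exception as e:print(l,e)
E
```

```text
pics
0.0 [ 258.56302748 -568.67002471  247.74789852] [ 3.14153415e+00  1.11052124e-03 -1.14403296e+00] 0.9998059679174567 [ 0.12150549 -0.42829827 -0.15082022]
side [201.0011511  683.8593686  728.91157464]
wheel_top [(0.7, [595.9, 59.1, 209.3]), (0.55, [593.3, -4.6, 217.3])]
wheel_notch [(0.56, [661.0, 96.0, 208.2])]
box_top [(0.6, [589.1, -92.2, 262.6])]
tongue_tip [(0.62, [593.2, -4.2, 215.1]), (0.47, [625.4, -102.6, 218.5])]
tray [(0.63, [587.7, -75.4, 13.2])]
stand [(0.63, [598.3, 57.8, 1.0])]
paint_bottle [(0.46, [598.0, 56.8, 2.4])]
paint_jar [(0.59, [791.4, -46.4, -0.7]), (0.39, [661.0, 93.7, 209.0])]
brush [(0.65, [417.4, -54.3, -0.9])]
top [ 519.12042671  -58.94926946 1271.54034922]
wheel_top [(0.84, [600.9, 53.8, 206.2]), (0.5, [548.4, -94.8, 217.8])]
wheel_notch [(0.91, [660.2, 91.2, 212.8])]
box_top [(0.8, [588.0, -96.1, 261.2])]
tongue_tip [(0.91, [594.5, -7.2, 216.8])]
tray []
stand []
paint_bottle [(0.77, [571.7, -256.5, 1.6])]
paint_jar [(0.73, [784.8, -53.1, -3.6])]
brush [(0.68, [426.7, -55.8, -0.3])]
wrist [ 328.77421147 -538.37363976  374.72955313]
wheel_top []
wheel_notch []
box_top []
tongue_tip []
tray []
stand []
paint_bottle []
paint_jar []
brush []
```

View pics/a_top.png

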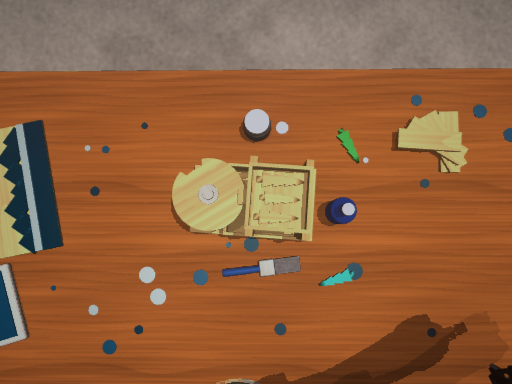

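View pics/a_side.png

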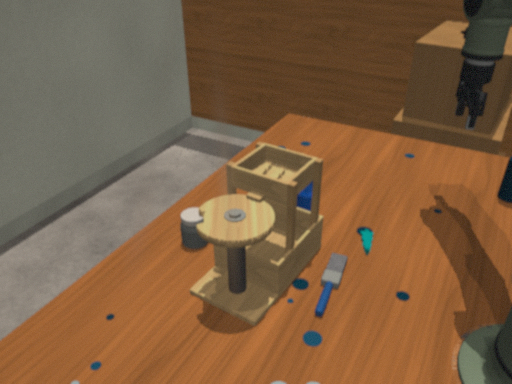

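```bash
cat > h.py <<'E'
import numpy as np,cv2
def ray(p,uv,z):
    K=p['K'];d=np.linalg.inv(K)@np.array([uv[0],uv[1],1.]);d=np.array([d[0],-d[1],-d[2]])
    R=np.array(p['rotation']);w=R@d;c=np.array(p['position']);t=(z-c[2])/w[2];return c+t*w
def proj(p,X):
    R=np.array(p['rotation']);q=R.T@(np.array(X)-p['position']);q=np.array([q[0],-q[1],-q[2]]);u=p['K']@q;return u[:2]/u[2]
E
python3 - <<'E'
from rig import ctrl
from h import *
print({k:v for k,v in ctrl.camera_params('top').items()})
im=cv2.imread('pics/a_top.png');cv2.imwrite('pics/b_top.png',cv2.resize(im[145:255,160:330],None,fx=4.6,fy=4.6,interpolation=cv2.INTER_CUBIC))
p=ctrl.camera_params('top')
ctrl.camera('top')
for l in ['wheel','stand','tongue_tip','wheel_notch','wheel_top','box_top']:
    for f in (ctrl.recognise,ctrl.mark_of):
        try:
            for r in f('top',l)[:2]: print(l,f.__name__,r['p'],r['xyz'],proj(p,r['xyz']))
        except Exception as e: print(l,e)
r=ctrl.cut_out('top','wheel')
print(len(r),[x['p'] for x in r])
m=r[0]['pixels'].astype(np.uint8)
c,_=cv2.findContours(m,cv2.RETR_EXTERNAL,cv2.CHAIN_APPROX_NONE)
c=max(c,key=cv2.contourArea)[:,0].astype(float)
W=np.array([ray(p,u,210)[:2] for u in c])
from scipy.optimize import least_squares
s=least_squares(lambda q:np.hypot(*(W-q[:2]).T)-80,[599,56],loss='soft_l1',f_scale=1.5);print(s.x)
d=W-s.x;r=np.hypot(*d.T);a=np.degrees(np.arctan2(d[:,1],d[:,0]))
o=np.argsort(a)
for i in o[::6]: print(round(a[i]),round(r[i],1),end='; ')
E
```

```text
{'K': array([[486.42438465,   0.        , 251.62979512],
       [  0.        , 486.42438465, 184.60811814],
       [  0.        ,   0.        ,   1.        ]]), 'position': array([ 519.12042671,  -58.94926946, 1271.54034922]), 'rotation': array([ 0.09349624,  0.01900395, -1.57106143])}
wheel invalid index to scalar variable.
wheel it knows: box_top, brush, floor, paint_bottle, paint_jar, stand, tongue_tip, tray, tree, wheel_notch, wheel_top
stand invalid index to scalar variable.
tongue_tip invalid index to scalar variable.
tongue_tip invalid index to scalar variable.
wheel_notch invalid index to scalar variable.
wheel_notch invalid index to scalar variable.
wheel_top invalid index to scalar variable.
wheel_top invalid index to scalar variable.
box_top invalid index to scalar variable.
box_top invalid index to scalar variable.
1 [0.64]Traceback (most recent call last):
  File "<stdin>", line 17, in <module>
  File "h.py", line 4, in ray
    R=np.array(p['rotation']);w=R@d;c=np.array(p['position']);t=(z-c[2])/w[2];return c+t*w
                                                                         ~^^^
IndexError: invalid index to scalar variable.
```

View pics/b_top.png

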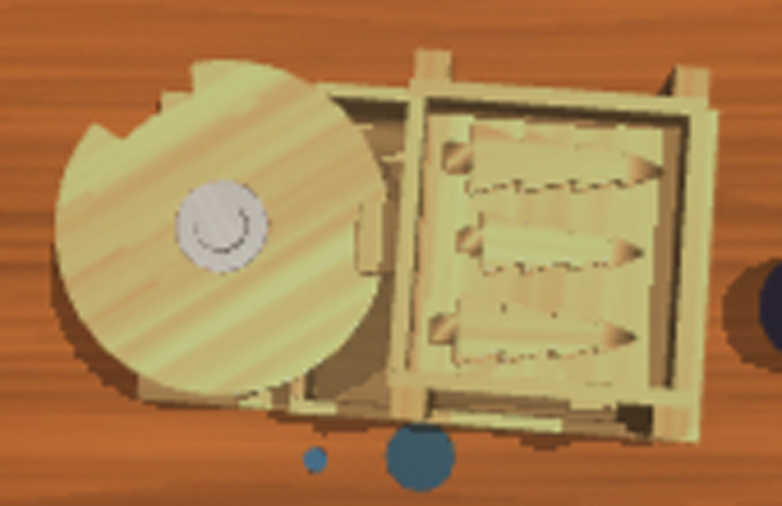

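The crop shows the wheel at (222,225), the notch at its upper left (150,105), the tongue at (370,235), and three trees in the box. Next I fix the rotation helper (it is given as rpy) and fit the geometry.

```bash
cat > h.py <<'E'
import numpy as np,cv2
from scipy.spatial.transform import Rotation as Ro
from scipy.optimize import least_squares
def RR(p): 
    r=np.array(p['rotation']); return r if r.ndim==2 else Ro.from_euler('xyz',r).as_matrix()
def ray(p,uv,z):
    K=p['K'];d=np.linalg.inv(K)@np.array([uv[0],uv[1],1.]);d=np.array([d[0],-d[1],-d[2]])
    w=RR(p)@d;c=np.array(p['position']);t=(z-c[2])/w[2];return c+t*w
def proj(p,X):
    q=RR(p).T@(np.array(X)-p['position']);q=np.array([q[0],-q[1],-q[2]]);u=p['K']@q;return u[:2]/u[2]
E
python3 - <<'E'
from rig import ctrl
from h import *
p=ctrl.camera_params('top')
ctrl.camera('top')
for l in ['stand','tongue_tip','wheel_notch','wheel_top','box_top']:
    for f in (ctrl.recognise,ctrl.mark_of):
        try:
            for r in f('top',l)[:2]: print(l,f.__name__,r['p'],r['xyz'],proj(p,r['xyz']).round(1))
        except Exception as e: print(l,e)
r=ctrl.cut_out('top','wheel_top')
print(len(r),[x['p'] for x in r])
m=r[0]['pixels'].astype(np.uint8)
c,_=cv2.findContours(m,cv2.RETR_EXTERNAL,cv2.CHAIN_APPROX_NONE)
c=max(c,key=cv2.contourArea)[:,0].astype(float)
W=np.array([ray(p,u,210)[:2] for u in c])
s=least_squares(lambda q:np.hypot(*(W-q[:2]).T)-80,[599,56],loss='soft_l1',f_scale=1.5);print(s.x)
d=W-s.x;r=np.hypot(*d.T);a=np.degrees(np.arctan2(d[:,1],d[:,0]))
o=np.argsort(a)
for i in o[::4]: print(round(a[i]),round(r[i],1),end='; ')
# box corners via crop pixel -> world at z262 (outer)
S=4.6
for uv in [(431,70),(708,85),(690,425),(392,400),(690,118),(670,395),(430,110),(405,380)]:
    u=(uv[0]/S+160-.4,uv[1]/S+145-.4);print(uv,ray(p,u,262)[:2].round(1))
print(ray(p,(222/S+160,225/S+145),218).round(1))
E
```

```text
stand call 0.58 [588.6, -10.0, 207.6] [238.5 198.4]
stand call 0.53 [591.1, -13.1, 218.1] [239.7 196.9]
stand call 0.39 [584.4, -156.8, 216.5] [306. 200.]
tongue_tip call 0.96 [586.6, -100.8, 218.1] [280.2 198.9]
tongue_tip call 0.8 [595.7, -10.1, 219.4] [238.3 194.8]
wheel_notch call 0.6 [589.7, -12.6, 206.1] [239.7 197.9]
wheel_top call 0.74 [566.8, -244.6, 115.8] [339.3 210. ]
wheel_top call 0.71 [592.3, 57.4, 204.9] [208.  196.8]
wheel_top call 0.79 [598.9, 55.3, 207.5] [208.8 193.8]
box_top call 0.9 [587.1, -9.5, 210.2] [238.2 199. ]
box_top call 0.97 [587.5, -97.2, 263.1] [279.3 197.1]
1 [0.74]
[598.38218203  57.4949316 ]
-179 78.8; -173 79.4; -166 78.8; -160 79.3; -153 80.8; -146 79.6; -138 79.8; -129 80.2; -121 80.5; -114 80.2; -108 70.1; -107 67.3; -104 66.2; -96 64.6; -88 64.3; -81 67.3; -78 74.5; -74 78.2; -67 79.1; -60 79.0; -53 80.2; -44 79.5; -36 78.9; -28 79.9; -21 80.3; -14 79.7; -8 80.2; -2 79.5; 5 79.8; 10 76.2; 11 67.5; 18 62.7; 27 62.0; 36 62.9; 46 63.7; 49 67.0; 52 81.6; 59 81.9; 65 79.6; 72 78.3; 79 78.1; 85 78.9; 92 78.5; 98 79.2; 105 78.6; 111 79.1; 118 78.6; 125 79.4; 134 78.2; 144 79.0; 151 77.9; 158 78.0; 165 79.3; 171 77.5; 178 78.8; (431, 70) [666.  -43.3]
(708, 85) [ 658.7 -169.1]
(690, 425) [ 505.2 -159.2]
(392, 400) [516.4 -25.7]
(690, 118) [ 643.6 -160.7]
(670, 395) [ 518.6 -150.4]
(430, 110) [647.6 -42.8]
(405, 380) [525.3 -31.5]
[597.8  55.4 218. ]
```

Candidates: the wheel is the only disc, top px (208,195), not the table confetti dots. The real trees are the three in the box at px (262–300, 180–220). The turquoise (337,277) and green (349,146) ones are look-alikes and stay put. The crop confirmed this.

Stand: axis at about (598.5, 57), stand x at about −94° world, notch at +30.5°. The wheel therefore needs about −124.5° (clockwise). I'll press with closed fingers on the far side, from world 150° round to about 26°.

Emit:
move_arm(increments=[[0,1.2,3.8,0,0.11],[0,2.4,7.6,0,0.22],[0,3.6,11.4,0,0.33],[0,4.8,15.2,0,0.44],[0,6.0,19.0,0,0.55]])

```text
time_s: 3.17
eef_pos: [318.8, -377.2, 248.4]
orientation: [3.141, -0.0, -0.589]
force: [2.3, -0.3, 0.3]
opening: 0.3
```

Emit:
move_arm(increments=[[0,1.2,3.8,0,0.11],[0,2.4,7.6,0,0.22],[0,3.6,11.4,0,0.33],[0,4.8,15.2,0,0.44],[0,6.0,19.0,0,0.55]])

```text
time_s: 3.58
eef_pos: [378.9, -187.2, 248.6]
orientation: [3.141, -0.001, -0.039]
force: [1.2, -1.0, 0.2]
opening: 0.004
```

Emit:
move_arm(increments=[[0,1.2,3.8,0,0.11],[0,2.4,7.6,0,0.22],[0,3.6,11.4,0,0.33],[0,4.2,15.2,0,0.44],[0,5.8,18.8,0,0.55]])

```text
time_s: 4.0
eef_pos: [435.9, 1.0, 248.6]
orientation: [3.141, 0.0, 0.511]
force: [2.3, -1.4, -0.6]
opening: 0.002
```

Emit:
move_arm(increments=[[0,0.6,3.5,0,0.11],[0,1.2,7.0,0,0.22],[0,2.8,9.0,0,0.33],[0,4.2,10.5,0,0.43],[0,5.2,11.8,-0.5,0.536]])

```text
time_s: 4.42
eef_pos: [490.0, 118.8, 244.0]
orientation: [3.14, -0.001, 1.048]
force: [0.5, 0.2, -0.1]
opening: 0.001
```

Emit:
move_arm(increments=[[0,0,0,-1,0],[0,0,0,-2,0],[0,0,0,-3,0],[0,0,0,-3.8,0],[0,0,0,-3.8,0]])

```text
time_s: 4.83
eef_pos: [487.8, 116.1, 203.7]
orientation: [-3.14, 0.002, 1.04]
force: [-0.6, -0.8, 0.4]
opening: 0.004
```

```bash
python3 - <<'E'
from rig import ctrl
from h import *
s=ctrl.observe();print(s['time_s'],s['eef_pos'],s['orientation'],s['force'],s['qpos'])
for c in ['side','top','wrist']:
    im=ctrl.camera(c);cv2.imwrite(f'pics/c_{c}.png',im[:,:,::-1])
E
```

```text
4.8333 [487.80406949 116.09874859 203.67211216] [-3.14022308e+00  1.91183406e-03  1.04039400e+00] [-0.57529806 -0.8289795   0.43617904] [ 0.20788819  0.47115464 -0.73702725  1.93722882  0.40412997  0.8875476
  0.30376242]
```

View pics/c_side.png

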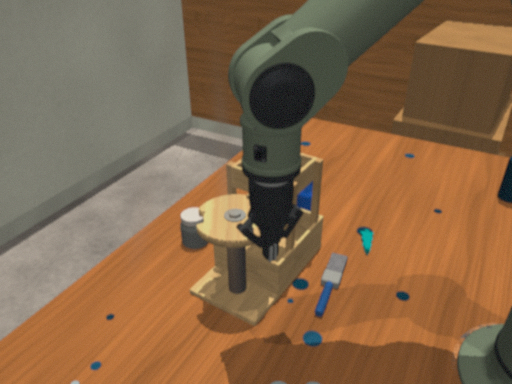

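View pics/c_wrist.png

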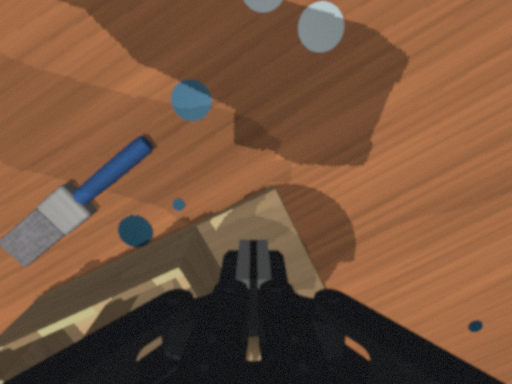

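View pics/c_top.png

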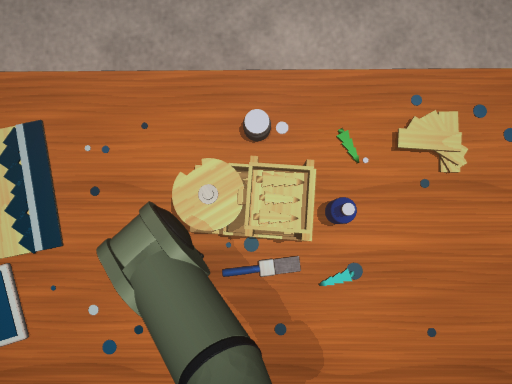

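Side shows the shut fingers at (270,250), level with the wheel's rim and clear of it; the box, floor and trees are unchanged in the top view. Next is the radial approach.

Emit:
move_arm(increments=[[0,0.9,-0.5,0,0],[0,1.7,-0.9,0,0],[0,2.2,-1.2,0,0],[0,2.5,-1.35,0,0],[0,2.5,-1.35,0,0]])

```text
time_s: 5.4
eef_pos: [514.5, 102.9, 205.2]
orientation: [-3.142, -0.0, 1.041]
force: [-0.4, -0.0, 0.4]
opening: -0.001
```

Emit:
move_arm(increments=[[0,0.1,-0.05,0,0],[0,0.2,-0.1,0,0],[0,0.3,-0.16,0,0],[0,0.4,-0.2,0,0],[0,0.5,-0.26,0,0]])

```text
time_s: 5.82
eef_pos: [518.3, 101.3, 205.3]
orientation: [-3.141, 0.0, 1.042]
force: [-8.6, 5.7, 2.9]
opening: -0.002
```

Contact at r≈91.6 with about 10 N. Next I compute the arc increments.

```bash
cat > arc.py <<'E'
import sys,numpy as np
t0,dt,r0,r1=map(float,sys.argv[1:5])
for i in range(1,6):
    t=np.radians(t0-dt*i);r=r0+(r1-r0)*i/5;a=np.radians(t0)
    print([0,round((r*np.cos(t)-r0*np.cos(a))/10,2),round((r*np.sin(t)-r0*np.sin(a))/10,2),0,round(-np.radians(dt*i),3)])
E
python3 -c "
from rig import ctrl
s=ctrl.observe();print(s['force'],s['eef_pos'])"
python3 arc.py 151.2 3 90 90; 
```

```text
[-8.5927645   5.68787258  2.91584067] [518.34130881 101.27571083 205.25856986]
[0, np.float64(0.24), np.float64(0.41), 0, np.float64(-0.052)]
[0, np.float64(0.5), np.float64(0.8), 0, np.float64(-0.105)]
[0, np.float64(0.78), np.float64(1.18), 0, np.float64(-0.157)]
[0, np.float64(1.07), np.float64(1.55), 0, np.float64(-0.209)]
[0, np.float64(1.39), np.float64(1.89), 0, np.float64(-0.262)]
```

Emit:
move_arm(increments=[[0,0.24,0.41,0,-0.052],[0,0.5,0.8,0,-0.105],[0,0.78,1.18,0,-0.157],[0,1.07,1.55,0,-0.209],[0,1.39,1.89,0,-0.262]])

```text
time_s: 6.23
eef_pos: [532.0, 120.1, 205.0]
orientation: [-3.141, 0.001, 0.778]
force: [-3.2, 0.3, -1.0]
opening: -0.002
```

```bash
cat > st.py <<'E'
from rig import ctrl
import numpy as np
s=ctrl.observe();e=s['eef_pos'];f=s['force'];d=e[:2]-np.array([598.5,57]);r=np.hypot(*d);u=d/r;cw=np.array([u[1],-u[0]])
print('t',s['time_s'],'r',r.round(1),'th',np.degrees(np.arctan2(d[1],d[0])).round(1),'yaw+90',(np.degrees(s['orientation'][2])+90).round(1),'Fout',(f[:2]@u).round(1),'Fcw',(f[:2]@cw).round(1),'Fz',f[2].round(1),'q',np.round(s['qpos'],2))
E
cat > look.py <<'E'
import sys
from rig import ctrl
from h import *
n=sys.argv[1]
im=ctrl.camera('top');cv2.imwrite(f'pics/{n}.png',cv2.resize(im[125:255,150:330,::-1],None,fx=4.4,fy=4.4,interpolation=cv2.INTER_CUBIC))
E
python3 st.py; python3 look.py d1
```

```text
t 6.2333 r 91.7 th 136.5 yaw+90 134.6 Fout 2.6 Fcw -2.0 Fz -1.0 q [ 0.14  0.52 -0.65  1.83  0.39  0.93  0.1 ]
```

View pics/d1.png

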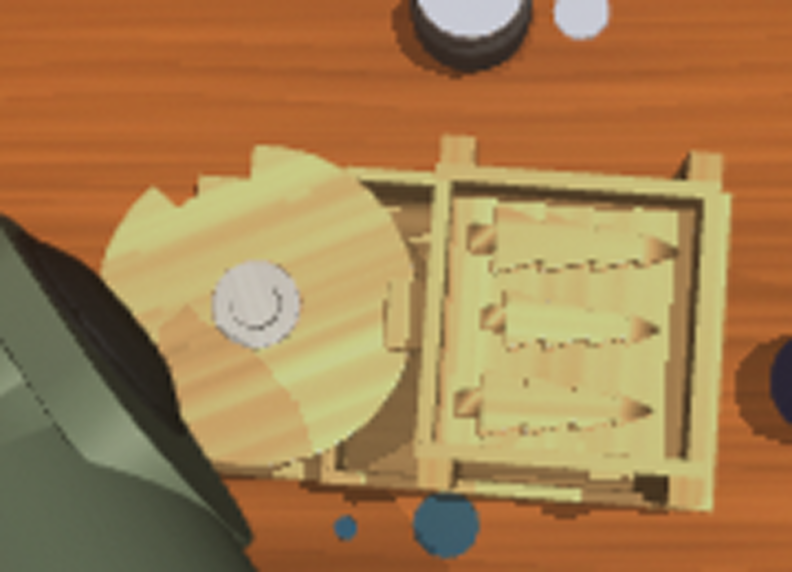

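The wheel has turned about 10° (notch now at crop px (210,185)), but contact force fell to about 3 N. I'll press a bit deeper.

```bash
python3 arc.py 136.2 3 90 88.3|tr -d 'npfloat64()' >/dev/null; sed -i 's/round(/float(round(/;' arc.py; cat > arc.py <<'E'
import sys,numpy as np
t0,dt,r0,r1=map(float,sys.argv[1:5])
o=[]
for i in range(1,6):
    t=np.radians(t0-dt*i);r=r0+(r1-r0)*min(1,i/2);a=np.radians(t0)
    o.append([0,float(round((r*np.cos(t)-r0*np.cos(a))/10,2)),float(round((r*np.sin(t)-r0*np.sin(a))/10,2)),0,float(round(-np.radians(dt*i),3))])
print(o)
E
python3 arc.py 136.2 2.4 90 88
```

```text
[[0, 0.34, 0.19, 0, -0.042], [0, 0.68, 0.37, 0, -0.084], [0, 0.96, 0.61, 0, -0.126], [0, 1.25, 0.84, 0, -0.168], [0, 1.55, 1.05, 0, -0.209]]
```

Emit:
move_arm(increments=[[0,0.34,0.19,0,-0.042],[0,0.68,0.37,0,-0.084],[0,0.96,0.61,0,-0.126],[0,1.25,0.84,0,-0.168],[0,1.55,1.05,0,-0.209]])

```text
time_s: 6.7
eef_pos: [546.5, 132.3, 205.1]
orientation: [-3.139, 0.001, 0.572]
force: [-11.1, 9.7, 3.2]
opening: 0.003
```

```bash
python3 st.py;python3 arc.py 124.2 2.4 88 88 
```

```text
t 6.7 r 91.5 th 124.6 yaw+90 122.8 Fout 14.3 Fcw -3.6 Fz 3.2 q [ 0.09  0.53 -0.6   1.79  0.36  0.94 -0.09]
[[0, 0.31, 0.2, 0, -0.042], [0, 0.63, 0.39, 0, -0.084], [0, 0.95, 0.56, 0, -0.126], [0, 1.28, 0.72, 0, -0.168], [0, 1.62, 0.87, 0, -0.209]]
```

Good: 14 N normal and 3.6 N tangential. I'll continue.

Emit:
move_arm(increments=[[0,0.31,0.2,0,-0.042],[0,0.63,0.39,0,-0.084],[0,0.95,0.56,0,-0.126],[0,1.28,0.72,0,-0.168],[0,1.62,0.87,0,-0.209]])

```text
time_s: 7.12
eef_pos: [563.0, 141.3, 205.2]
orientation: [-3.139, 0.001, 0.363]
force: [-9.0, 11.4, 1.2]
opening: 0.001
```

```bash
python3 st.py;python3 arc.py 112.2 2.4 88 88;python3 look.py d2 
```

```text
t 7.1167 r 91.5 th 112.8 yaw+90 110.8 Fout 14.0 Fcw -3.8 Fz 1.2 q [ 0.03  0.55 -0.54  1.74  0.33  0.95 -0.28]
[[0, 0.34, 0.13, 0, -0.042], [0, 0.69, 0.25, 0, -0.084], [0, 1.05, 0.35, 0, -0.126], [0, 1.41, 0.44, 0, -0.168], [0, 1.77, 0.51, 0, -0.209]]
```

View pics/d2.png

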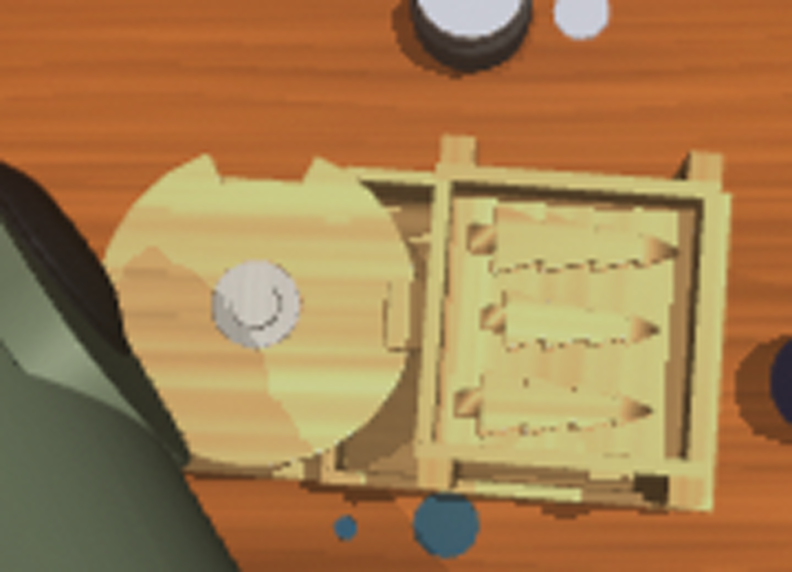

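The notch is now at crop (263,168), about −2°. There is no slip (24° commanded, 23° turned), and about 92° remain.

Emit:
move_arm(increments=[[0,0.34,0.13,0,-0.042],[0,0.69,0.25,0,-0.084],[0,1.05,0.35,0,-0.126],[0,1.41,0.44,0,-0.168],[0,1.77,0.51,0,-0.209]])

```text
time_s: 7.58
eef_pos: [581.0, 146.8, 205.3]
orientation: [-3.138, 0.001, 0.155]
force: [-6.4, 13.3, 0.5]
opening: -0.002
```

```bash
python3 st.py;python3 arc.py 100.2 2.4 88 88
```

```text
t 7.5833 r 91.5 th 101.0 yaw+90 98.9 Fout 14.3 Fcw -3.8 Fz 0.5 q [-0.01  0.57 -0.49  1.69  0.31  0.96 -0.45]
[[0, 0.36, 0.06, 0, -0.042], [0, 0.73, 0.1, 0, -0.084], [0, 1.1, 0.13, 0, -0.126], [0, 1.47, 0.14, 0, -0.168], [0, 1.83, 0.13, 0, -0.209]]
```

Emit:
move_arm(increments=[[0,0.36,0.06,0,-0.042],[0,0.73,0.1,0,-0.084],[0,1.1,0.13,0,-0.126],[0,1.47,0.14,0,-0.168],[0,1.83,0.13,0,-0.209]])

```text
time_s: 8.0
eef_pos: [599.6, 148.5, 205.3]
orientation: [-3.138, 0.001, -0.054]
force: [-4.3, 15.3, -1.9]
opening: -0.001
```

```bash
python3 st.py;python3 arc.py 88.2 2.4 88 88
```

```text
t 8.0 r 91.5 th 89.3 yaw+90 86.9 Fout 15.2 Fcw -4.5 Fz -1.9 q [-0.05  0.58 -0.43  1.65  0.28  0.97 -0.63]
[[0, 0.37, -0.02, 0, -0.042], [0, 0.74, -0.05, 0, -0.084], [0, 1.1, -0.1, 0, -0.126], [0, 1.46, -0.17, 0, -0.168], [0, 1.82, -0.25, 0, -0.209]]
```

Emit:
move_arm(increments=[[0,0.37,-0.02,0,-0.042],[0,0.74,-0.05,0,-0.084],[0,1.1,-0.1,0,-0.126],[0,1.46,-0.17,0,-0.168],[0,1.82,-0.25,0,-0.209]])

```text
time_s: 8.42
eef_pos: [618.2, 146.4, 205.3]
orientation: [-3.137, 0.001, -0.263]
force: [-0.8, 15.9, -4.2]
opening: 0.005
```

```bash
python3 st.py;python3 arc.py 76.2 2.4 88 88
```

```text
t 8.4167 r 91.5 th 77.6 yaw+90 74.9 Fout 15.4 Fcw -4.1 Fz -4.2 q [-0.08  0.6  -0.37  1.6   0.25  0.98 -0.79]
[[0, 0.36, -0.1, 0, -0.042], [0, 0.71, -0.21, 0, -0.084], [0, 1.05, -0.33, 0, -0.126], [0, 1.4, -0.47, 0, -0.168], [0, 1.73, -0.62, 0, -0.209]]
```

Emit:
move_arm(increments=[[0,0.36,-0.1,0,-0.042],[0,0.71,-0.21,0,-0.084],[0,1.05,-0.33,0,-0.126],[0,1.4,-0.47,0,-0.168],[0,1.73,-0.62,0,-0.209]])

```text
time_s: 8.83
eef_pos: [635.9, 140.4, 205.4]
orientation: [-3.137, 0.001, -0.472]
force: [4.1, 17.7, -5.5]
opening: -0.0
```

```bash
python3 st.py;python3 arc.py 64.2 2.4 88 88;python3 look.py d3
```

```text
t 8.8333 r 91.4 th 65.8 yaw+90 63.0 Fout 17.8 Fcw -3.5 Fz -5.5 q [-0.1   0.62 -0.32  1.56  0.21  1.   -0.95]
[[0, 0.33, -0.17, 0, -0.042], [0, 0.65, -0.35, 0, -0.084], [0, 0.96, -0.54, 0, -0.126], [0, 1.27, -0.75, 0, -0.168], [0, 1.56, -0.97, 0, -0.209]]
```

View pics/d3.png

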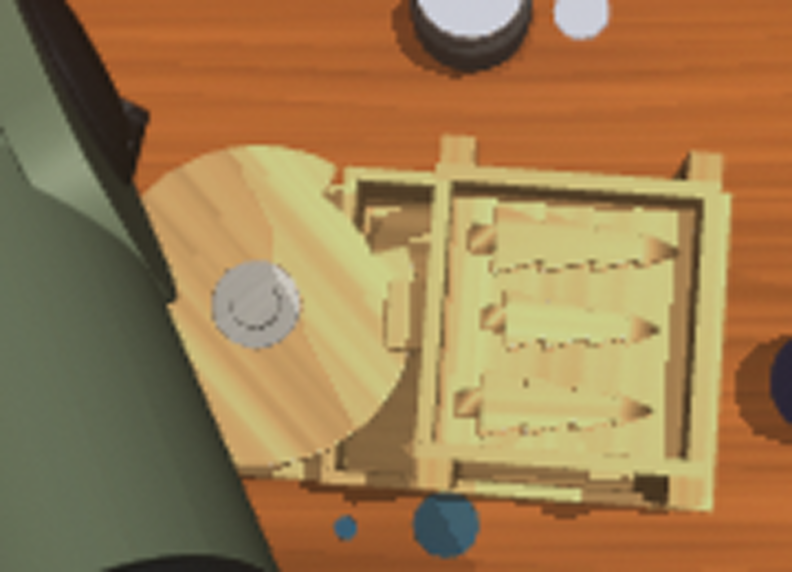

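The notch is at crop (353,220), about −50°, so about 44° remain. I'll ease the press slightly.

```bash
python3 arc.py 64.2 2.4 88 88.5
```

```text
[[0, 0.34, -0.15, 0, -0.042], [0, 0.67, -0.31, 0, -0.084], [0, 0.99, -0.5, 0, -0.126], [0, 1.3, -0.71, 0, -0.168], [0, 1.59, -0.93, 0, -0.209]]
```

Emit:
move_arm(increments=[[0,0.34,-0.15,0,-0.042],[0,0.67,-0.31,0,-0.084],[0,0.99,-0.5,0,-0.126],[0,1.3,-0.71,0,-0.168],[0,1.59,-0.93,0,-0.209]])

```text
time_s: 9.3
eef_pos: [652.3, 130.8, 205.4]
orientation: [-3.137, 0.001, -0.681]
force: [5.5, 15.9, -4.7]
opening: 0.003
```

```bash
python3 st.py;python3 arc.py 52.2 2.4 88.5 88.5
```

```text
t 9.3 r 91.3 th 53.9 yaw+90 51.0 Fout 16.1 Fcw -4.9 Fz -4.7 q [-0.12  0.64 -0.26  1.52  0.18  1.01 -1.11]
[[0, 0.29, -0.23, 0, -0.042], [0, 0.57, -0.48, 0, -0.084], [0, 0.83, -0.73, 0, -0.126], [0, 1.09, -1.0, 0, -0.168], [0, 1.34, -1.28, 0, -0.209]]
```

Emit:
move_arm(increments=[[0,0.29,-0.23,0,-0.042],[0,0.57,-0.48,0,-0.084],[0,0.83,-0.73,0,-0.126],[0,1.09,-1.0,0,-0.168],[0,1.34,-1.28,0,-0.209]])

```text
time_s: 9.72
eef_pos: [666.3, 118.1, 205.5]
orientation: [-3.136, 0.002, -0.89]
force: [11.1, 16.1, -8.3]
opening: 0.003
```

```bash
python3 st.py;python3 arc.py 40.2 1.6 88.5 88.5;python3 look.py d4
```

```text
t 9.7167 r 91.3 th 42.0 yaw+90 39.0 Fout 19.0 Fcw -4.5 Fz -8.3 q [-0.13  0.65 -0.21  1.49  0.14  1.01 -1.26]
[[0, 0.16, -0.19, 0, -0.028], [0, 0.31, -0.39, 0, -0.056], [0, 0.45, -0.59, 0, -0.084], [0, 0.59, -0.79, 0, -0.112], [0, 0.73, -1.0, 0, -0.14]]
```

View pics/d4.png

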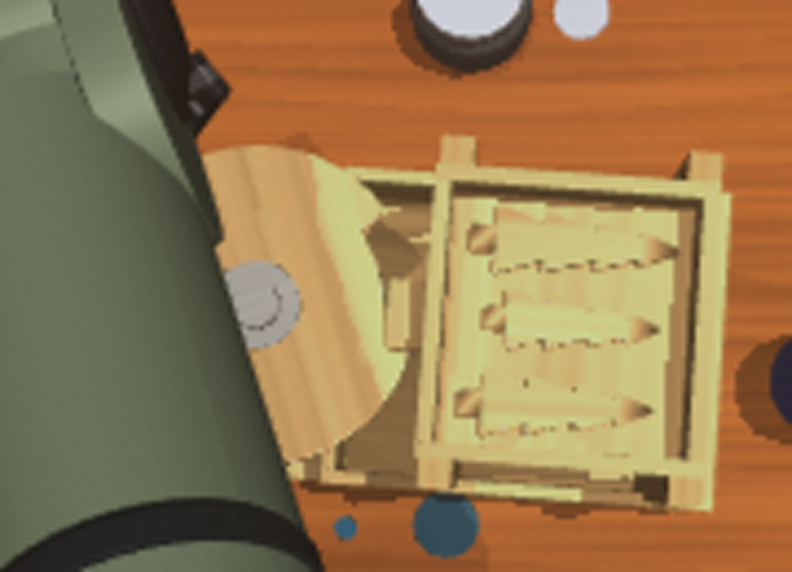

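The notch corner is at (388,205), so mid-notch is about −73° and about 20° remain. I'll do 12° more, then look.

```bash
python3 arc.py 40.2 2.4 88.5 89.2
```

```text
[[0, 0.26, -0.27, 0, -0.042], [0, 0.51, -0.55, 0, -0.084], [0, 0.72, -0.85, 0, -0.126], [0, 0.92, -1.17, 0, -0.168], [0, 1.1, -1.5, 0, -0.209]]
```

Emit:
move_arm(increments=[[0,0.26,-0.27,0,-0.042],[0,0.51,-0.55,0,-0.084],[0,0.72,-0.85,0,-0.126],[0,0.92,-1.17,0,-0.168],[0,1.1,-1.5,0,-0.209]])

```text
time_s: 10.18
eef_pos: [677.6, 102.3, 205.5]
orientation: [-3.136, 0.002, -1.1]
force: [13.4, 12.9, -8.3]
opening: -0.001
```

```bash
python3 st.py;python3 arc.py 28.2 .8 89.2 89.2;python3 look.py d5
```

```text
t 10.1833 r 91.2 th 29.8 yaw+90 27.0 Fout 18.1 Fcw -4.5 Fz -8.3 q [-0.14  0.66 -0.15  1.46  0.11  1.02 -1.42]
[[0, 0.06, -0.11, 0, -0.014], [0, 0.11, -0.22, 0, -0.028], [0, 0.17, -0.33, 0, -0.042], [0, 0.22, -0.45, 0, -0.056], [0, 0.27, -0.56, 0, -0.07]]
```

View pics/d5.png

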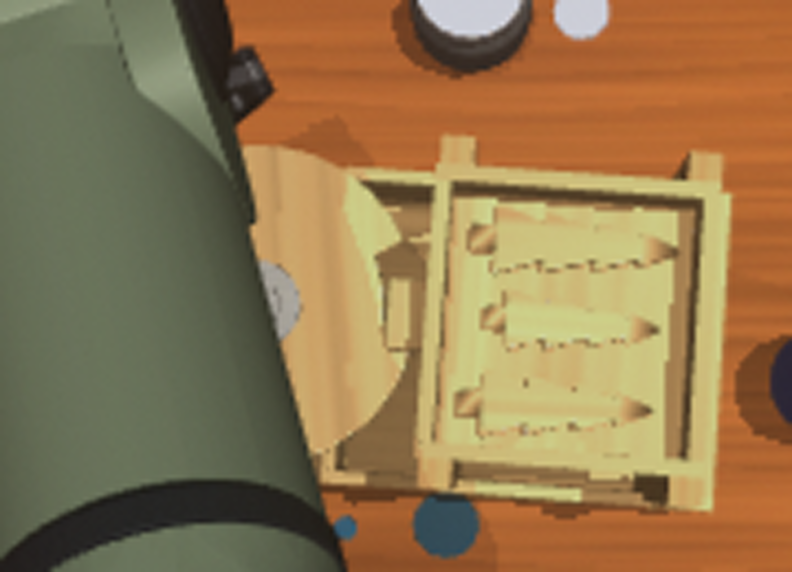

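The corner is at (402,240), so mid-notch is about −86.5° and about 7° remain. I'll do a fine 4° step.

Emit:
move_arm(increments=[[0,0.06,-0.11,0,-0.014],[0,0.11,-0.22,0,-0.028],[0,0.17,-0.33,0,-0.042],[0,0.22,-0.45,0,-0.056],[0,0.27,-0.56,0,-0.07]])

```text
time_s: 10.65
eef_pos: [680.6, 96.6, 205.6]
orientation: [-3.136, 0.002, -1.169]
force: [15.4, 11.8, -8.7]
opening: -0.004
```

```bash
python3 st.py;python3 arc.py 24.2 .4 89.2 89.2;python3 look.py d6
```

```text
t 10.65 r 91.1 th 25.8 yaw+90 23.0 Fout 19.0 Fcw -3.9 Fz -8.7 q [-0.14  0.66 -0.14  1.46  0.1   1.02 -1.47]
[[0, 0.03, -0.06, 0, -0.007], [0, 0.05, -0.11, 0, -0.014], [0, 0.07, -0.17, 0, -0.021], [0, 0.1, -0.23, 0, -0.028], [0, 0.12, -0.29, 0, -0.035]]
```

View pics/d6.png

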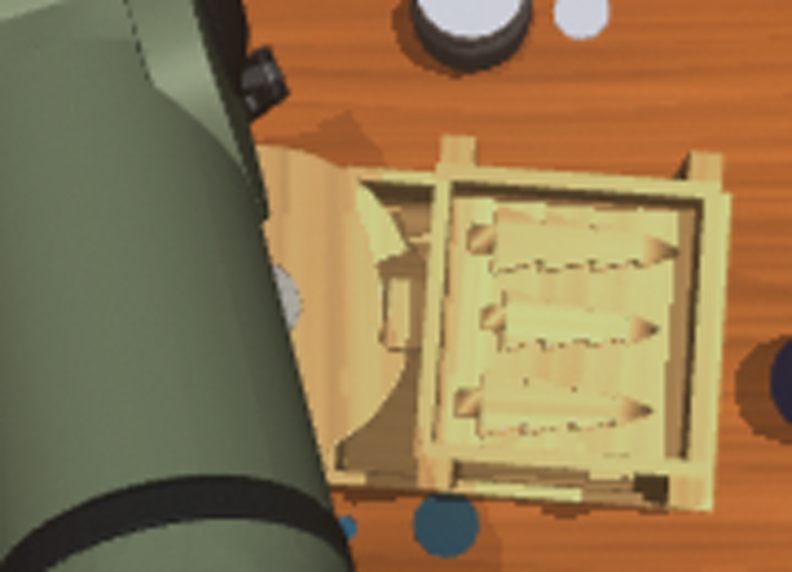

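Corner at about (406,252). Not free yet; 2° more.

Emit:
move_arm(increments=[[0,0.03,-0.06,0,-0.007],[0,0.05,-0.11,0,-0.014],[0,0.07,-0.17,0,-0.021],[0,0.1,-0.23,0,-0.028],[0,0.12,-0.29,0,-0.035]])

```text
time_s: 11.12
eef_pos: [682.0, 93.5, 205.6]
orientation: [-3.136, 0.001, -1.203]
force: [18.5, 11.0, -9.2]
opening: 0.001
```

```bash
python3 st.py;python3 arc.py 22.2 .4 89.2 89.2;python3 look.py d7
```

```text
t 11.1167 r 91.1 th 23.6 yaw+90 21.0 Fout 21.4 Fcw -2.7 Fz -9.2 q [-0.14  0.66 -0.13  1.46  0.09  1.02 -1.49]
[[0, 0.02, -0.06, 0, -0.007], [0, 0.05, -0.12, 0, -0.014], [0, 0.07, -0.17, 0, -0.021], [0, 0.09, -0.23, 0, -0.028], [0, 0.11, -0.29, 0, -0.035]]
```

View pics/d7.png

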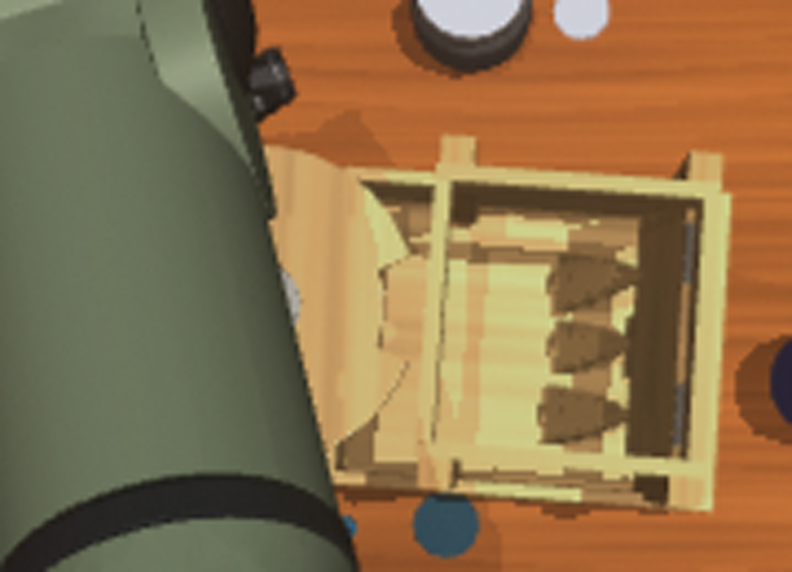

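The floor has fallen open and the trees are dropping. Next I check squareness.

```bash
python3 - <<'E'
from rig import ctrl
from h import *
p=ctrl.camera_params('top')
def w(x,y,z): return ray(p,((x+.5)/4.4-.5+150,(y+.5)/4.4-.5+125),z)[:2]
c=w(257,305,218);print('c',c)
for n,(a,b) in {'bot':((380,268),(382,347)),'rim':((410,255),(408,362))}.items():
    m=(w(*a,210)+w(*b,210))/2;d=m-[598.5,57.2];print(n,w(*a,210),w(*b,210),np.degrees(np.arctan2(d[1],d[0])))
# box axis: walls' long edges, tongue earlier, mouth centre
# tops: wheel-side wall line, and far
for q in [(441,140),(728,197),(712,510),(420,485),(716,195)]: print(q,w(*q,262).round(1))
for q in [(390,278),(385,350),(412,280),(409,350)]: print('tongue',q,w(*q,218.5).round(1))
ctrl.camera('top')
for l in ['wheel_notch','box_top','wheel_top']: print(l,[(x['p'],x['xyz']) for x in ctrl.mark_of('top',l)[:2]])
E
```

```text
c [597.75432609  55.94214768]
bot [616.73950117  -4.46294694] [577.3296003   -5.56525271] -91.34934901887698
rim [623.21877805 -19.41557889] [569.86264588 -18.49883111] -91.47371713735409
(441, 140) [673.1 -36.1]
(728, 197) [ 645.4 -172.1]
(712, 510) [ 498.  -162.8]
(420, 485) [509.6 -26.2]
(716, 195) [ 646.4 -166.5]
tongue (390, 278) [611.   -9.9]
tongue (385, 350) [575.4  -7.5]
tongue (412, 280) [610.  -20.7]
tongue (409, 350) [575.4 -19.3]
wheel_notch [(0.97, [595.1, -17.0, 210.7])]
box_top [(0.96, [587.9, -95.4, 264.5])]
wheel_top [(0.97, [596.8, 55.4, 206.6])]
```

The notch is at about −91.4° against the tongue/box axis at about −94°, so 2.5° more with an easier press.

```bash
python3 arc.py 22.2 .55 89.2 89.6
```

```text
[[0, 0.05, -0.07, 0, -0.01], [0, 0.1, -0.14, 0, -0.019], [0, 0.13, -0.23, 0, -0.029], [0, 0.16, -0.31, 0, -0.038], [0, 0.19, -0.39, 0, -0.048]]
```

Emit:
move_arm(increments=[[0,0.05,-0.07,0,-0.01],[0,0.1,-0.14,0,-0.019],[0,0.13,-0.23,0,-0.029],[0,0.16,-0.31,0,-0.038],[0,0.19,-0.39,0,-0.048]])

```text
time_s: 11.78
eef_pos: [683.7, 89.2, 205.6]
orientation: [-3.136, 0.001, -1.252]
force: [16.3, 8.4, -8.1]
opening: -0.003
```

```bash
python3 st.py;python3 look.py d8;  python3 - <<'E'
from rig import ctrl
for l in ['wheel_notch','box_top','wheel_top']: print(l,[(x['p'],x['xyz']) for x in ctrl.mark_of('top',l)[:2]])
E
```

```text
t 11.7833 r 91.1 th 20.7 yaw+90 18.3 Fout 18.2 Fcw -2.1 Fz -8.1 q [-0.14  0.67 -0.11  1.45  0.08  1.02 -1.53]
wheel_notch [(0.97, [590.9, -17.9, 210.4])]
box_top [(0.95, [586.1, -94.6, 265.3])]
wheel_top [(0.89, [601.3, 61.2, 207.1])]
```

View pics/d8.png

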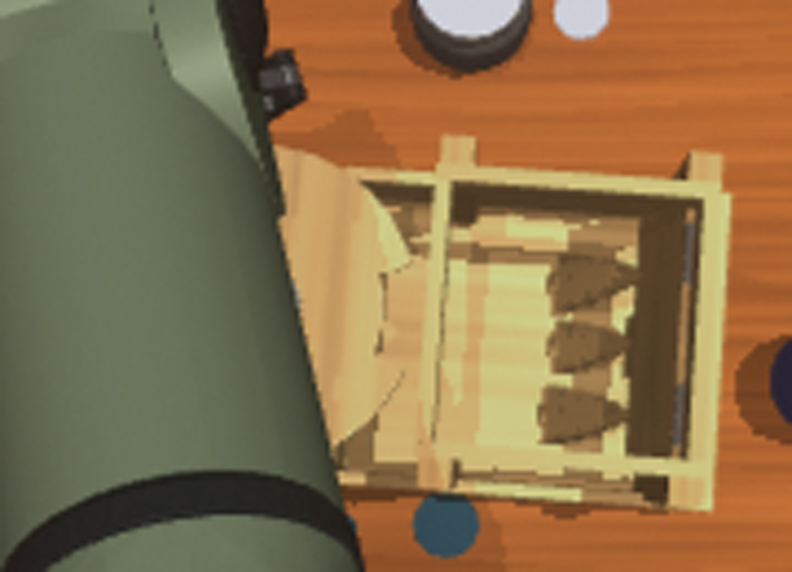

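The notch bottom is now at (383,272)–(380,352), close to square. I'll withdraw radially, then raise.

Emit:
move_arm(increments=[[0,1.0,0.38,0,0],[0,2.5,0.95,0,0],[0,4.5,1.7,0,0],[0,5.5,2.1,1.5,0],[0,5.5,2.1,5,0]])

```text
time_s: 12.4
eef_pos: [736.3, 109.0, 250.5]
orientation: [3.135, 0.001, -1.252]
force: [0.0, 0.5, -0.6]
opening: -0.002
```

Emit:
move_arm(increments=[[0,0,3,3,0],[0,0,6,5,0],[0,-3,9,5,0],[0,-6,12,5,0],[0,-9,15,5,0]])

```text
time_s: 12.82
eef_pos: [647.2, 257.7, 305.2]
orientation: [-3.141, 0.0, -1.253]
force: [0.5, -0.1, 0.1]
opening: -0.0
```

Emit:
move_arm(increments=[[0,-3.5,2,0,0],[0,-7,4,0,0],[0,-10,6,0,0],[0,-13,8,0,0],[0,-15,10,0,0]])

```text
time_s: 13.23
eef_pos: [495.8, 357.6, 305.7]
orientation: [-3.142, 0.0, -1.251]
force: [0.4, 0.2, 0.3]
opening: 0.003
```

```bash
python3 st.py;python3 look.py e1;  python3 - <<'E'
from rig import ctrl
from h import *
p=ctrl.camera_params('top')
for l in ['wheel_notch','box_top','wheel_top','tree','floor','paint_jar','paint_bottle','brush']: print(l,[(x['p'],x['xyz']) for x in ctrl.mark_of('top',l)[:4]])
r=ctrl.cut_out('top','wheel_top');m=r[0]['pixels'].astype(np.uint8)
c,_=cv2.findContours(m,cv2.RETR_EXTERNAL,cv2.CHAIN_APPROX_NONE)
c=max(c,key=cv2.contourArea)[:,0].astype(float)
W=np.array([ray(p,u,210)[:2] for u in c])
s=least_squares(lambda q:np.hypot(*(W-q[:2]).T)-80,[599,56],loss='soft_l1',f_scale=1.5);print(r[0]['p'],s.x)
d=W-s.x;r=np.hypot(*d.T);a=np.degrees(np.arctan2(d[:,1],d[:,0]))
for i in np.argsort(a)[::2]:
    if -125<a[i]<-60: print(round(a[i],1),round(r[i],1),end='; ')
im=ctrl.camera('side');cv2.imwrite('pics/e1s.png',cv2.resize(im[120:330,170:350,::-1],None,fx=2.8,fy=2.8))
E
```

```text
t 13.2333 r 317.7 th 108.9 yaw+90 18.3 Fout 0.1 Fcw 0.4 Fz 0.3 q [-0.61  0.45 -0.17  1.56  0.08  1.13 -2.04]
wheel_notch [(0.65, [594.9, -16.5, 212.6])]
box_top [(0.7, [586.0, -97.9, 265.1])]
wheel_top [(0.82, [601.4, 56.9, 203.5]), (0.63, [588.9, -98.4, 263.3])]
tree [(0.88, [743.7, -289.5, 4.4]), (0.62, [392.9, -248.7, -0.1]), (0.52, [585.9, -121.0, 48.6]), (0.47, [549.1, -117.9, 56.5])]
floor [(0.55, [581.7, -156.3, 216.6])]
paint_jar [(0.89, [783.7, -51.5, -0.8]), (0.36, [547.8, -117.2, 57.3])]
paint_bottle [(0.85, [566.9, -255.4, 1.4]), (0.3, [785.5, -53.5, 0.3])]
brush [(0.65, [428.3, -56.4, -2.7])]
0.86 [599.15512532  58.30364805]
-124.5 79.1; -120.2 80.4; -117.4 78.3; -115.2 74.4; -113.5 68.6; -110.7 64.9; -107.0 63.5; -102.7 64.5; -98.9 63.7; -94.9 63.1; -91.0 62.9; -87.0 62.9; -83.0 63.3; -79.4 66.1; -76.6 71.3; -75.3 74.0; -73.1 79.4; -69.5 78.7; -66.6 80.4; -63.1 80.3;
```

View pics/e1.png

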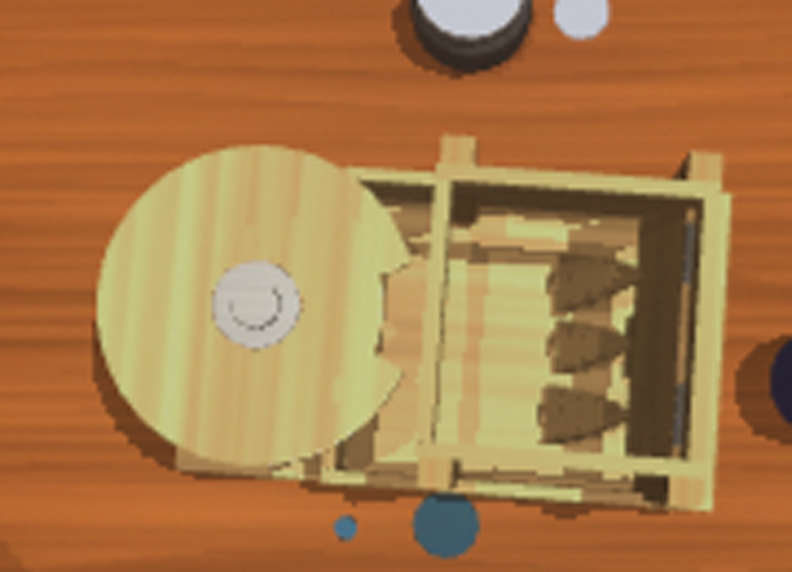

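View pics/e1s.png

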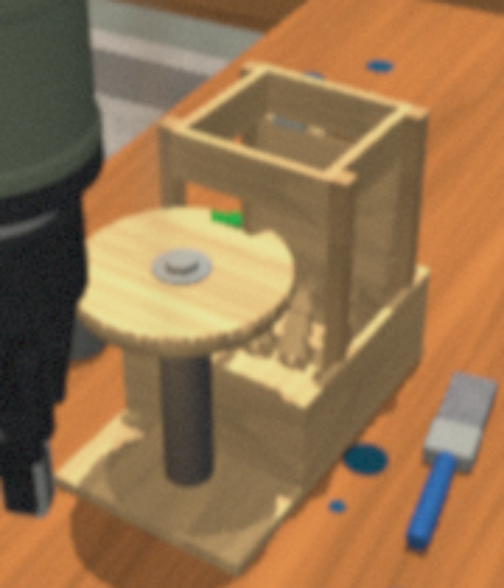

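Seen from the top, the notch is square (bottom corners (383,272)/(380,352), mid ≈ −95.2° vs tongue −94.7° with the same centre). The trees are at (590,280), (590,345), (585,413) under the box. I'll verify tree heights and floor angle more closely.

```bash
python3 - <<'E'
from rig import ctrl
from h import *
c0=np.array([598.7,57.3]);a=np.radians(-94.2);R=np.array([[np.cos(a),np.sin(a)],[-np.sin(a),np.cos(a)]])
for cam in ['top','side']:
    im=ctrl.camera(cam)
    cv2.imwrite(f'pics/f_{cam}.png',cv2.resize((im[165:245,240:325] if cam=='top' else im[190:280,215:335])[:,:,::-1],None,fx=6,fy=6,interpolation=cv2.INTER_CUBIC))
    for f in 'mark_of','recognise':
        for l in ['tree','floor','tongue_tip','wheel_notch']:
            for x in getattr(ctrl,f)(cam,l)[:8]:
                X=np.array(x['xyz']);print(cam,f,l,x['p'],(R@(X[:2]-c0)).round(),X[2])
E
```

```text
top mark_of tree 0.87 [336. 168.] 2.4
top mark_of tree 0.68 [ 320. -181.] 1.9
top mark_of tree 0.57 [180.  41.] 56.1
top mark_of tree 0.47 [176.  -1.] 47.5
top mark_of tree 0.45 [181. -35.] 57.1
top mark_of floor 0.92 [211.  -2.] 219.1
top mark_of tongue_tip 0.74 [194.  -0.] 65.1
top mark_of tongue_tip 0.27 [ 125. -167.] -3.0
top recognise tree 0.85 [ 326. -180.] 12.9
top recognise tree 0.64 [173.  36.] 61.0
top recognise tree 0.61 [331. 175.] 15.3
top recognise tree 0.54 [170.  -1.] 54.8
top recognise floor 0.6 [205.   0.] 169.4
top recognise floor 0.42 [70. -1.] 211.9
top recognise tongue_tip 0.68 [206.   3.] 166.0
top recognise wheel_notch 0.91 [-0. -4.] 208.8
side mark_of tree 0.73 [176.   1.] 49.7
side mark_of tree 0.49 [175. -41.] 54.6
side mark_of tree 0.46 [ 323. -181.] 4.2
side mark_of tree 0.46 [340. 167.] 1.4
side mark_of floor 0.97 [214.  -2.] 210.6
side mark_of tongue_tip 0.81 [187.  -0.] 68.6
side mark_of wheel_notch 0.6 [71. -2.] 207.7
side recognise tree 0.86 [165.  -5.] 49.1
side recognise tree 0.78 [ 324. -181.] 10.5
side recognise tree 0.62 [160.  35.] 26.8
side recognise tree 0.55 [173. -39.] 56.8
side recognise tree 0.49 [325. 180.] 16.1
side recognise floor 0.59 [202.  -5.] 143.8
side recognise tongue_tip 0.58 [201.  -4.] 145.8
side recognise wheel_notch 0.82 [-16. -12.] 211.0
```

View pics/f_side.png

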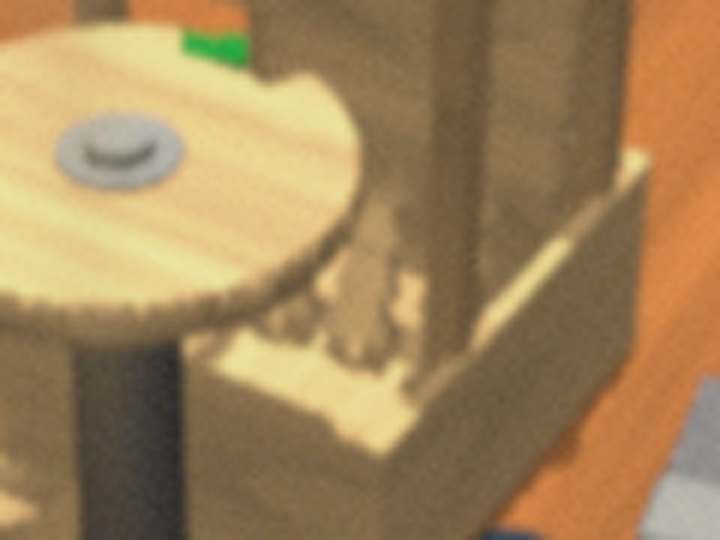

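View pics/f_top.png

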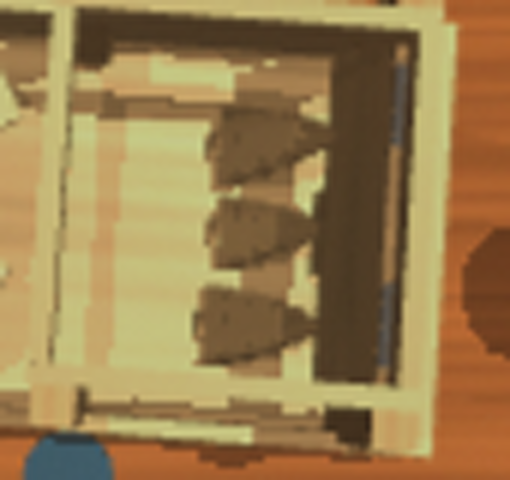

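All three trees stand leaning in the tray: stand x≈178, y≈+41/−1/−38, origins at z≈47–57. The tongue tip is at (190, 0, 67), so the floor hangs at about 1.4 rad. Handing in.

```bash
python3 -c "
from rig import ctrl
print(ctrl.finish_job())"
```

```text
the job is handed in; nothing more can be done
None
```

The floor is open, all three cut-outs are in the tray, and the job was handed in just after 14 s of the 51 s allowed. I pressed the closed fingers on the wheel's rim and followed an arc, turning it clockwise about 125°. Once the floor fell open, I turned it 2–3° more to square the notch, then backed away.

**Last checks:**
- **Wheel:** the notch points within about 1° of where the tongue was.
- **Floor:** it hangs open by about 1.4 rad.
- **Cut-outs:** the three lean at rest in the tray, with origins at stand x ≈ 178 and y ≈ +41, −1 and −38, and z ≈ 47–57 mm.
- **Paint things:** the bottle, jar and brush had not moved, within the accuracy of the measurements.
- **Arm:** it stands clear with no contact force.

**Off or in disagreement:**
- **Pressing force:** it ran above the suggested 10–15 N, reaching about 21 N, still well under the 60 N limit.
- **Slip:** the first stretch of turning slipped a little, so I pressed deeper after that.
- **Wheel fits:** the two fits of the wheel's centre differed by about 1 mm, or about 1° of angle.
- **Network hits:** some low-confidence detections were plainly wrong, such as the bottle marked on the wheel. I went by the pictures instead.

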